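# Assay a cast billet: bared flat to the window, dead-man shutter held open

### The arm

A 6-joint arm with a two-finger parallel gripper is mounted at the origin on a cart in front of the work surface, level with it; the furniture and walls round the work are solid. World frame = base frame: x ahead of the robot, y to its left, z up, the work surface at z = 0. Lengths are in m, angles in rad, forces in N, time in s.
With the tool pointing down it reaches from about 0.3 to 0.75 m from the base axis. Payload 8.5 kg.
Tool frame: the origin (TCP) lies on the front face of the gripper's body, between the roots of the fingers; the fingertips stand arm.tcp_to_tips ahead of it and the grasp point (between the pads) lies 45 mm ahead of it (arm.tcp_to_tips is the distance from the TCP to the fingertips, in m); z points along the fingers, y is the line along which they close (so a half turn about z gives the same grasp; the last joint's range is limited). The gripper opens to 88 mm and grips with 3 to 60 N. Pads are 18 mm wide; open, the fingers measure 123 mm over their backs; the gripper's body (75 mm by 187 mm) begins 45 mm behind the grasp point.
Start: joints at [1.019, 0.381, 1.297, -0, 1.464, -0.215], TCP at [0.182, 0.519, 0.303] pointing down, gripper open.
Joint ranges: [-3.11, 3.11], [-0.89, 2.33], [0.22, 2.48], [-1.42, 4.56], [0.17, 2.85], [-2.88, 2.88]. Speed limits (rad/s): [2.39, 2.39, 3.14, 3.14, 3.14, 3.14].

### API

Orientations are given as a rotation vector (axis times angle).
In Python, from station import arm gives the robot as it stands.
- The arm moves only by the shell command python3 -m inch 'ROWS'. ROWS is JSON, a list of rows, each a list of 3 entries, a list of its own where there are three numbers: the opening, from -1 (shut) to 1 (fully open), then the shift along the world's x, y, z in cm, then the turn, a rotation vector about the world's x, y, z in rad. A call has exactly 5 rows; each row shifts and turns the commanded pose from where the row before left it; what a row does not reach is not made up. A row lasts 1/8 s, in which the tool goes at most 62.5 mm and 10.7 degrees, less where a joint would pass 70% of its speed; a pose out of reach is approached as far as the arm can. A call is refused whole if a number of a shift passes 6.25 or a number of a turn 0.188, either way. A call with a gripper value outside its range is refused whole. The fingers move at their own pace and stop on an object; the grip force is fixed at half the most. Time passes only in rows, so rows that do not move let the fingers close, or fill a call up. It gives the time, the measured TCP pose, the force, the opening and the grip force at its end, in the units of the state.
- arm.get_obs(): the state, without advancing time (a new reading comes with each control period).
- arm.snapshot(name): name is "scene" or "side" or "wrist"; returns (picture, depth): 400x640x3 uint8, red, green, blue; 400x640 float32, m along the optical axis (not along the pixel's ray), 0 where there is no reading.
- arm.camera_model(name): a dict with "vertical_fov" (degrees; the focal length in pixels is half the picture's height over the tangent of half this angle, whatever the lens; pixels are square), "cx", "cy" (the principal point, pixels), "eye" and "orientation" of the camera in the world; the wrist camera has in their place "hand_eye" (4x4, takes a point from camera to tool coordinates, whose origin is the TCP and whose axes are the flange's). Camera axes: x right, y down, z forward; pixel columns grow to the right and rows downward; lengths in m; the calibration is good to about 2 mm. A picture is of the moment at which its call begins: read the wrist's pose just before it. camera_model takes no time and is no camera call.
- arm.job_done(): hands the job in; it is judged then, once.
The state is a dict: "t": time; "qpos": joint angles; "joint_vel": joint speeds; "effort": joint torques, N m; "tcp_pos": TCP position; "tcp_rot": TCP orientation; "force": force on the tool from outside, world axes, zero at the start; "ft_torque": the same for the moment, N m; "width": finger opening in m; "grasp_force": force on a finger pad.
Only numpy, scipy, OpenCV 4.12 (cv2) and the standard library are available. Lean on these libraries where they do the work, as an engineer would, in place of code of your own. Each camera call takes 0.05 s, during which the arm holds its last target. There are 200 camera calls.

### The job

Check the alloy of the cast billet: stand it in the round nest of the analyser with its bright filed flat squarely facing the analyser's window, and let go of it; set it down, do not drop it. Then take the black grip of the spring-return shutter, pull it out until the red pointer stands at the red line, and finish holding it there, because the shutter snaps shut if released. Keep the shutter shut until the billet stands in its nest, do not touch the billet while the shutter is open, and leave the tin, the dish of beads and the brass weight where they are.

Things in the scene. Friction and masses are not known exactly. Their poses are not given: they have to be found in the camera images.
- billet: loose upright round metal bar, dark brown cast skin, 30 mm diameter, 66 mm tall, about 0.4 kg. Origin: centre of its underside; z up along its axis. Its own +x axis points out through the filed flat; a bright line 4 mm wide on its top end also runs from the centre to the edge above the flat.
- flat (a point): middle of the bright filed flat in the billet's side (17 mm wide, 26 mm tall), 12.5 mm from the billet's axis and 32 mm above its underside
- analyser: fixed pale grey head, 74 mm tall, with a low aluminium sample stage in front. Origin: on the bench under the window, in the plane of the front face. Axes: +x from the stage into the head, +y along the front face towards the grip, z up. The head spans x 0 to 115, y -80 to +85 mm; the stage x -72 to 0, y -40 to +40 mm, top at 10 mm.
- nest (a point): centre of the floor of the round nest in the stage, 36 mm in front of the front face: 34 mm diameter, chamfered mouth, floor 4 mm above the bench and 6 mm below the stage's top. Axes as the analyser's. The billet standing here has its flat at the height of the window, and faces it when its +x axis is parallel to the analyser's +x.
- shutter_slide (a joint): pull-out of the shutter slide in m: 0 shut, 0.040 at the red line (its 14 mm aperture is then in front of the window), 0.055 end stop. It runs along the analyser's +y. The spring pulls it shut with about 3 N when shut, 7 N at the red line; it does not stay where it is left.
- grip (a point): middle of the shutter's black grip, an upright block 26 mm (analyser x) x 12 mm (analyser y, the pull direction) x 38 mm tall, from 50 to 88 mm above the bench; this point is at 70 mm and moves with the slide. When shut, 61 mm of free gap lie between it and the side of the head. Under it: a thin stem, and below 33 mm height a yoke and the spring rod.
- pointer (a point): tip of the red pointer that rides with the slide over the white scale on top of the head, 77 mm above the bench
- open_mark (a point): middle of the red line (along analyser x) on the white scale; the pointer stands over it in analyser y at a pull-out of 40 mm. The black line 40 mm from it is the shut position.
- round_tin: open round tin of worn grey-brown metal, 74 mm wide, 48 mm tall; leave it alone. Origin: centre of its underside.
- dish_of_beads: shallow silver dish heaped with beads, 45 x 52 mm, 16 mm tall; leave it alone. Origin: centre of its underside.
- brass_weight: round brass weight with a knob, 32 mm wide, 30 mm tall; leave it alone. Origin: centre of its underside.
- window (a point): small amber round window in the front face, 36 mm above the bench, looking along the analyser's -x over the nest. The guide rails and shutter blade stand up to 10 mm in front of the front face, the stem of the red pointer 12 mm.
Mind the look-alikes: they are no part of the job. Of the things that look like the billet, take the one that is nearest to the robot's base at the start.

How it is judged:
By the outcome, as a careful person would: the job done as asked, in the order asked, and still so for the second after the job is handed in, while the arm keeps its last pose, push and grip.
It also fails if it takes over 54 s, if anything falls off the work surface, if the arm or the gripper's body presses on something with over 40 N, if the wrist force passes 120 N, or if a joint passes its speed limit or range.

## Working session

There is one attempt and no reset: what is moved stays moved. The work goes in short steps, Python scripts to look and compute and a shell command to move; the robot and the scene stay as the last step left them, time stands still between calls to the robot, and variables do not carry over. Pictures are saved under pics/ and viewed, at most 10 in all, crops included, and the job is handed in when it is done.

```bash
ls; mkdir -p pics
cat > h.py <<'E'
import numpy as np, cv2
from scipy.spatial.transform import Rotation as R
from station import arm
def cam(n):
    m=arm.camera_model(n); f=200/np.tan(np.radians(m["vertical_fov"])/2)
    if "hand_eye" in m:
        o=arm.get_obs(); T=np.eye(4); T[:3,:3]=R.from_rotvec(o["tcp_rot"]).as_matrix(); T[:3,3]=o["tcp_pos"]; T=T@np.array(m["hand_eye"])
    else:
        T=np.eye(4); q=np.array(m["orientation"],float)
        T[:3,:3]=q if q.shape==(3,3) else (R.from_rotvec(q) if q.size==3 else R.from_quat(q)).as_matrix(); T[:3,3]=m["eye"]
    return f,m["cx"],m["cy"],T
def snap(n,name):
    c=cam(n); p,d=arm.snapshot(n); cv2.imwrite(f"pics/{name}.png",p[:,:,::-1]); np.savez(f"pics/{name}.npz",p=p,d=d,f=c[0],cx=c[1],cy=c[2],T=c[3]); return p,d
def ray(name,u,v):
    z=np.load(f"pics/{name}.npz"); r=z["T"][:3,:3]@np.array([(u-z["cx"])/z["f"],(v-z["cy"])/z["f"],1]); return z["T"][:3,3],r
def atz(name,u,v,h):
    o,r=ray(name,u,v); return o+r*(h-o[2])/r[2]
def dep(name,u,v):
    o,r=ray(name,u,v); d=np.load(f"pics/{name}.npz")["d"]; w=d[int(v)-1:int(v)+2,int(u)-1:int(u)+2]; w=w[w>0]; return o+r*np.median(w) if w.size else None
def tri(*a):
    A=np.zeros((3,3));b=np.zeros(3)
    for n,u,v in a:
        o,r=ray(n,u,v); r=r/np.linalg.norm(r); P=np.eye(3)-np.outer(r,r); A+=P;b+=P@o
    return np.linalg.solve(A,b)
def proj(name,X):
    z=np.load(f"pics/{name}.npz"); q=z["T"][:3,:3].T@(np.array(X)-z["T"][:3,3]); return q[:2]/q[2]*z["f"]+[z["cx"],z["cy"]]
E
python3 - <<'E'
from h import *
for n in("scene","side","wrist"): print(n,arm.camera_model(n)); snap(n,n+"0")
print(arm.get_obs(),arm.tcp_to_tips)
E
```

```text
pics
scene {'vertical_fov': 54.16614366488621, 'cx': 318.425988520919, 'cy': 195.5845328895238, 'eye': array([0.69446717, 0.46650399, 0.84754822]), 'orientation': array([-0.50151709, -2.87844031,  0.86405726])}
side {'vertical_fov': 43.97985931137573, 'cx': 322.0086179310492, 'cy': 193.86523488738086, 'eye': array([ 0.35030389, -1.03041486,  0.76028295]), 'orientation': array([-2.13112247,  0.16490126, -0.09905217])}
wrist {'vertical_fov': 62.22561204788717, 'cx': 319.1684888849474, 'cy': 196.56192668984755, 'hand_eye': array([[ 8.49551792e-04, -9.63197946e-01, -2.68791732e-01,
         7.00077553e-02],
       [ 9.99999574e-01,  9.15106801e-04, -1.18595764e-04,
         3.57584186e-04],
       [ 3.60204338e-04, -2.68791517e-01,  9.63198313e-01,
        -8.17474020e-02],
       [ 0.00000000e+00,  0.00000000e+00,  0.00000000e+00,
         1.00000000e+00]])}
{'t': 0.15, 'qpos': array([ 1.01870629e+00,  3.81077417e-01,  1.29804176e+00, -1.52329868e-05,
        1.46361211e+00, -2.15286116e-01]), 'joint_vel': array([-0.00022336, -0.00089674, -0.00216604, -0.0013997 , -0.00054133,
       -0.00109889]), 'effort': array([ 2.10748789e-03, -4.38077116e+01, -2.24616945e+01,  7.13943061e-02,
        3.42997152e-02, -7.85580778e-05]), 'tcp_pos': array([0.18168003, 0.51897371, 0.30227528]), 'tcp_rot': array([-5.26481633e-01, -3.09674490e+00,  1.66720799e-03]), 'force': array([ 0.04979545, -0.53410022,  0.26075651]), 'ft_torque': array([-0.03530366, -0.0111039 ,  0.01783529]), 'grasp_force': 0.0, 'width': 0.08813797871168426} 0.064
```

View pics/scene0.png

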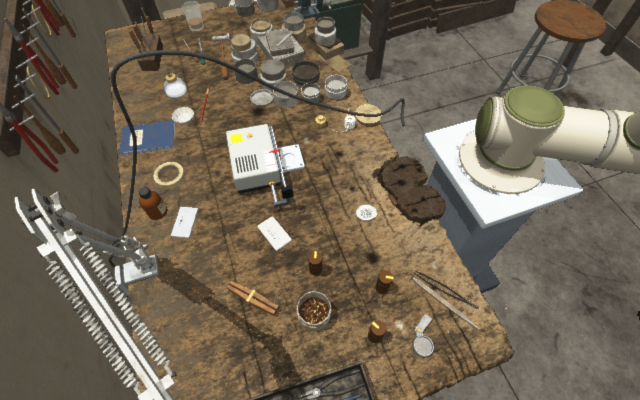

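View pics/side0.png

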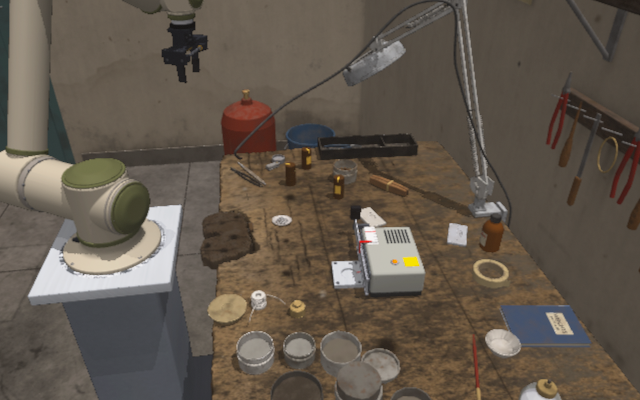

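The scene view shows three brown bars with bright marks, at (316,262), (385,281) and (377,331). They are at (338,187), (290,174) and (306,158) in the side view. The analyser is at (265,155) with its stage at (290,157) and its grip at about (288,190). The tin is at (314,310), the dish at (367,213) and the weight at (321,119). I'll measure the candidates and look closer.

Run:
```python
from h import *
for u,v in[(316,254),(386,275),(377,326)]:
    p=atz("scene0",u,v,.066); print(u,v,p,np.linalg.norm(p[:2]),dep("scene0",u,v))
for n,(u,v) in {"tin":(314,310),"dish":(367,213),"wt":(321,119),"stage":(298,163),"grip":(288,190)}.items(): print(n,dep("scene0",u,v))
a=cv2.imread("pics/scene0.png")
A=cv2.resize(a[240:345,295:415],None,fx=3.3,fy=3.3,interpolation=cv2.INTER_CUBIC)
B=cv2.resize(a[115:215,220:310],None,fx=4.4,fy=4.4,interpolation=cv2.INTER_CUBIC)
H=max(A.shape[0],B.shape[0]); o=np.zeros((H,A.shape[1]+B.shape[1],3),np.uint8); o[:A.shape[0],:A.shape[1]]=A;o[:B.shape[0],A.shape[1]:]=B
cv2.imwrite("pics/crop1.png",o); print(o.shape)
```

```text
316 254 [0.58002618 0.12239253 0.066     ] 0.5927987031602873 [0.57990203 0.12201924 0.06515217]
386 275 [0.4572357  0.21793216 0.066     ] 0.5065164489082484 [0.4568952  0.21757539 0.06487825]
377 326 [0.51888038 0.30800888 0.066     ] 0.6034122290021571 [0.51887126 0.30800065 0.0659594 ]
tin [0.62106513 0.22450062 0.0252189 ]
dish [0.41475224 0.03518857 0.00872759]
wt [ 0.41872093 -0.29080281  0.0262134 ]
stage [ 0.52801768 -0.17210496  0.01069724]
grip [ 0.58966592 -0.04828293  0.08263275]
(440, 792, 3)
```

View pics/crop1.png

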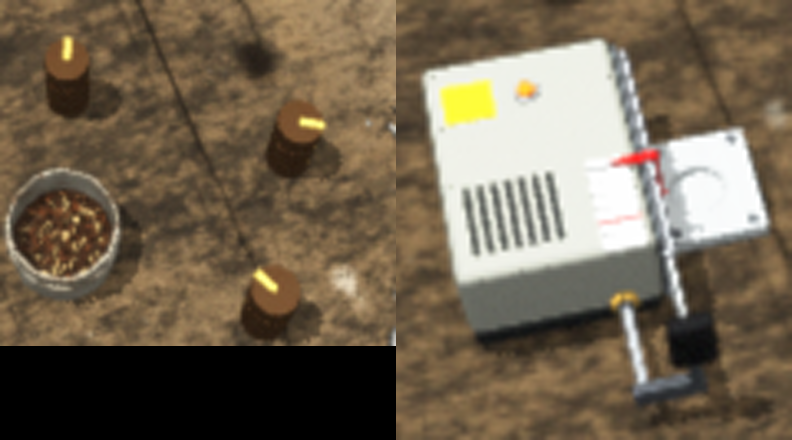

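The crop shows the candidates clearly. The billet nearest the base is the one at scene (385.6,277), 0.507 m away, with its bright line ending at (393,278). The others are at 0.59 m and 0.60 m. Next I'll get a rough analyser frame and the tool yaw for each place.

Run:
```python
from h import *
C=lambda x,y:(220+(x-396)/4.4,115+y/4.4)
e=[atz("scene0",*C(605,42),.074),atz("scene0",*C(662,290),.074),atz("scene0",*C(425,75),.074)]
print("head front corners",e)
d=e[1]-e[0]; print("len",np.linalg.norm(d),"ang +y",np.degrees(np.arctan2(d[1],d[0])))
d2=e[0]-e[2]; print(np.linalg.norm(d2))
for n,c in {"nest":(700,190),"s1":(742,130),"s2":(768,230)}.items(): print(n,atz("scene0",*C(*c),.010))
print("grip top",atz("scene0",*C(690,328),.088))
t=atz("scene0",385.6,277,.066); l=atz("scene0",392.9,278.2,.066); d=l-t; print("billet",t,np.linalg.norm(d),np.degrees(np.arctan2(d[1],d[0])))
M=R.from_rotvec(arm.get_obs()["tcp_rot"]).as_matrix(); print(M.round(3))
```

```text
head front corners [array([ 0.5771746 , -0.27650504,  0.074     ]), array([ 0.59780649, -0.08584732,  0.074     ]), array([ 0.68669698, -0.28735772,  0.074     ])]
len 0.19177080288188303 ang +y 83.8238139427026
0.1100587608555613
nest [ 0.54564141 -0.19683109  0.01      ]
s1 [ 0.50584954 -0.23445326  0.01      ]
s2 [ 0.51581696 -0.15277205  0.01      ]
grip top [ 0.59263157 -0.04684908  0.088     ]
billet [0.45992134 0.22168703 0.066     ] 0.015297810240535925 150.22632288065648
[[-0.944  0.33  -0.001]
 [ 0.33   0.944 -0.001]
 [ 0.    -0.001 -1.   ]]
```

```bash
python3 -m inch '[[1,[3.4,-3.7,-0.6],[0,0,-0.023]],[1,[3.4,-3.7,-0.6],[0,0,-0.023]],[1,[3.4,-3.7,-0.6],[0,0,-0.023]],[1,[3.4,-3.7,-0.6],[0,0,-0.023]],[1,[3.4,-3.7,-0.6],[0,0,-0.023]]]'
python3 -m inch '[[1,[3.4,-3.7,-0.6],[0,0,-0.023]],[1,[3.4,-3.7,-0.6],[0,0,-0.023]],[1,[3.4,-3.7,-0.6],[0,0,-0.023]],[1,[0.4,-0.4,-0.2],[0,0,0]],[1,[0,0,0],[0,0,0]]]'
python3 - <<'E'
from h import *
p,d=snap("wrist","w1")
z=d[100:300,200:440]
u,v=proj("w1",[.4599,.2217,.066]); print(u,v)
u,v=int(u),int(v)
c=cv2.resize(p[max(0,v-75):v+75,max(0,u-100):u+100,::-1],(800,600),interpolation=cv2.INTER_CUBIC); print(max(0,u-100),max(0,v-75))
cv2.imwrite("pics/w1c.png",c)
E
```

```text
t: 0.78
tcp_pos: [0.3526, 0.3328, 0.2725]
tcp_rot: [-0.705, -3.061, 0.0]
force: [-0.5, 0.7, -0.2]
width: 0.0881
grasp_force: 0.0
t: 1.4
tcp_pos: [0.4574, 0.2193, 0.2525]
tcp_rot: [-0.809, -3.035, 0.0]
force: [-0.0, 0.1, -0.1]
width: 0.0885
grasp_force: 0.0
323.08906273087376 192.31771883798467
223 117
```

View pics/w1c.png

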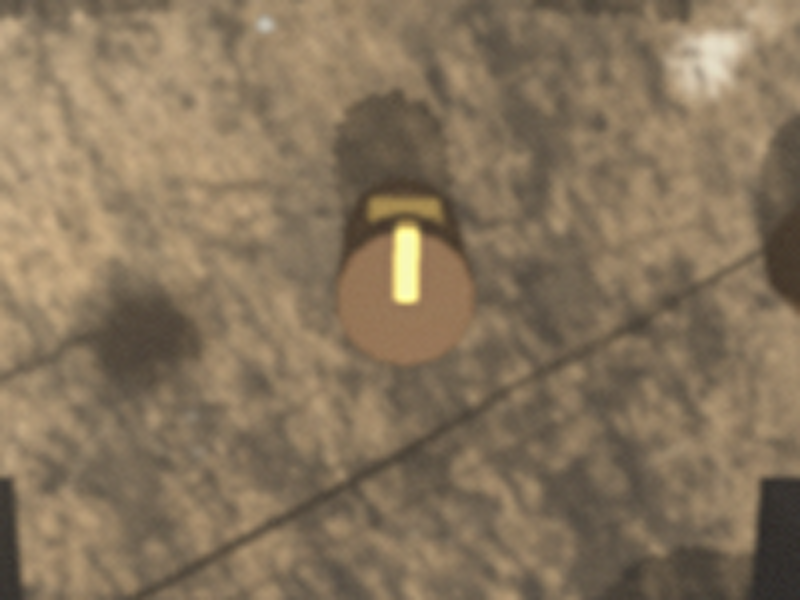

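The crop shows the chosen billet. Its top disc is centred at crop (407,297), which is image (324.7,191.2). The bright line runs up to (407,225) and the filed flat sits under it at (405,208), so this is the right one. Now I'll measure its centre and angle with masks.

```bash
cat >> h.py <<'E'
def billet(name,box,h):
    "yellow line & top disc at world height h -> centre, heading deg"
    z=np.load(f"pics/{name}.npz"); p=z["p"].astype(int); d=z["d"]
    u0,u1,v0,v1=box; V,U=np.mgrid[v0:v1,u0:u1]; o,r=ray(name,U.ravel()[0],V.ravel()[0])
    K=np.stack([(U-z["cx"])/z["f"],(V-z["cy"])/z["f"],np.ones(U.shape)],-1)@z["T"][:3,:3].T
    o=z["T"][:3,3]; X=o+K*((h-o[2])/K[...,2])[...,None]; D=o+K*d[v0:v1,u0:u1,None]
    top=(abs(D[...,2]-h)<.006); q=p[v0:v1,u0:u1]
    c=top.astype(np.uint8); n,l,s,ce=cv2.connectedComponentsWithStats(c); k=1+np.argmax(s[1:,4]); top=l==k
    (cx,cy),rad=cv2.minEnclosingCircle((X[top][:,:2]*1e4).astype(np.float32))
    yl=top&(q[...,1]>170)&(q[...,0]-q[...,2]>50)
    Y=X[yl][:,:2]; m=Y.mean(0); w,v=np.linalg.eigh(np.cov(Y.T)); a=v[:,1]
    cen=np.array([cx,cy])/1e4; a=a*np.sign(a@(m-cen)); g=m-cen
    print("depth h",np.median(D[top][:,2]),"centre",cen,"mean",X[top][:,:2].mean(0),"rad",rad/1e4,"line n",len(Y),"pca",np.degrees(np.arctan2(a[1],a[0])),"c2m",np.degrees(np.arctan2(g[1],g[0])),np.hypot(*g))
E
python3 - <<'E'
from h import *
billet("w1",(300,350,160,220),.066)
print("tri",tri(("w1",324.7,191.2),("scene0",385.6,277)))
o=arm.get_obs(); M=R.from_rotvec(o["tcp_rot"]).as_matrix(); print(o["tcp_pos"],M.round(4),np.degrees(np.arctan2(M[1,0],M[0,0])))
E
```

```text
depth h 0.06557020160896834 centre [0.45919023 0.22333516] mean [0.45891129 0.22327392] rad 0.015193226623535156 line n 125 pca 149.5738923562502 c2m 152.67733499081214 0.006483191292683289
tri [0.45988588 0.22266912 0.06663938]
[0.45708548 0.21975434 0.25273308] [[-8.678e-01  4.969e-01 -6.000e-04]
 [ 4.969e-01  8.678e-01  1.000e-04]
 [ 6.000e-04 -1.000e-04 -1.000e+00]] 150.2063794296968
```

```bash
python3 -m inch '[[1,[0.2,0.35,-4],[0,0,0]],[1,[0,0,-4],[0,0,0]],[1,[0,0,-4],[0,0,0]],[1,[0,0,-2.5],[0,0,0]],[1,[0,0,-1.3],[0,0,0]]]'
python3 -m inch '[[-1,[0,0,0],[0,0,0]],[-1,[0,0,0],[0,0,0]],[-1,[0,0,0],[0,0,0]],[-1,[0,0,0],[0,0,0]],[-1,[0,0,0],[0,0,0]]]'
```

```text
t: 2.08
tcp_pos: [0.4588, 0.2236, 0.094]
tcp_rot: [-0.806, -3.035, 0.001]
force: [-0.2, -0.1, 0.3]
width: 0.0883
grasp_force: 0.0
t: 2.7
tcp_pos: [0.4598, 0.2225, 0.095]
tcp_rot: [0.809, 3.035, 0.0]
force: [0.4, -0.2, 0.9]
width: 0.0402
grasp_force: 0.0
```

```bash
python3 -m inch '[[-1,[0,0,0],[0,0,0]],[-1,[0,0,0],[0,0,0]],[-1,[0,0,0],[0,0,0]],[-1,[0,0,0.5],[0,0,0]],[-1,[0,0,1],[0,0,0]]]'
```

```text
t: 3.32
tcp_pos: [0.4595, 0.2226, 0.1098]
tcp_rot: [-0.808, -3.034, 0.001]
force: [0.8, -0.1, -3.0]
width: 0.0292
grasp_force: 30.0
```

```bash
python3 -m inch '[[-1,[0,0,4],[0,0,0]],[-1,[0,0,4],[0,0,-0.1]],[-1,[0,0,4],[0,0,-0.17]],[-1,[0.6,-2.8,1],[0,0,-0.17]],[-1,[0.6,-2.8,0],[0,0,-0.17]]]'
python3 -m inch '[[-1,[0.6,-2.8,0],[0,0,-0.17]],[-1,[0.6,-2.8,0],[0,0,-0.17]],[-1,[0.6,-2.8,0],[0,0,-0.17]],[-1,[0.6,-2.8,0],[0,0,-0.17]],[-1,[0.6,-2.8,0],[0,0,-0.17]]]'
python3 -m inch '[[-1,[0.6,-2.8,0],[0,0,-0.17]],[-1,[0.6,-2.8,0],[0,0,-0.17]],[-1,[0.6,-2.8,0],[0,0,-0.17]],[-1,[0.6,-2.8,0],[0,0,-0.17]],[-1,[0.6,-2.8,0],[0,0,-0.17]]]'
python3 -m inch '[[-1,[0.6,-2.8,0],[0,0,-0.17]],[-1,[0.6,-2.8,0],[0,0,-0.09]],[-1,[0.2,-2.6,0],[0,0,0]],[-1,[0,0,0],[0,0,0]],[-1,[0,0,0],[0,0,0]]]'
python3 - <<'E'
from h import *
p,d=snap("wrist","w2")
o=arm.get_obs(); M=R.from_rotvec(o["tcp_rot"]).as_matrix(); print(o["tcp_pos"],np.degrees(np.arctan2(M[1,0],M[0,0])),np.degrees(np.arccos(-M[2,2])))
z=np.load("pics/w2.npz"); print(proj("w2",o["tcp_pos"]+M@[0,0,.029]))
E
```

```text
t: 3.95
tcp_pos: [0.4717, 0.1661, 0.2413]
tcp_rot: [1.688, 2.647, 0.002]
force: [0.6, -0.7, -4.1]
width: 0.029
grasp_force: 30.0
t: 4.58
tcp_pos: [0.5016, 0.0258, 0.2402]
tcp_rot: [-2.632, -1.715, -0.0]
force: [0.3, 0.4, -3.1]
width: 0.0292
grasp_force: 30.0
t: 5.2
tcp_pos: [0.5316, -0.1142, 0.2401]
tcp_rot: [-3.105, -0.477, 0.0]
force: [0.4, 0.2, -3.2]
width: 0.0291
grasp_force: 30.0
t: 5.82
tcp_pos: [0.5455, -0.1948, 0.2399]
tcp_rot: [-3.14, -0.08, 0.001]
force: [-0.1, 0.5, -4.2]
width: 0.0293
grasp_force: 30.0
[ 0.54557326 -0.19455433  0.23990682] 2.949667224790099 0.030456157474184606
[320.0131127  292.34840752]
```

View pics/w2.png

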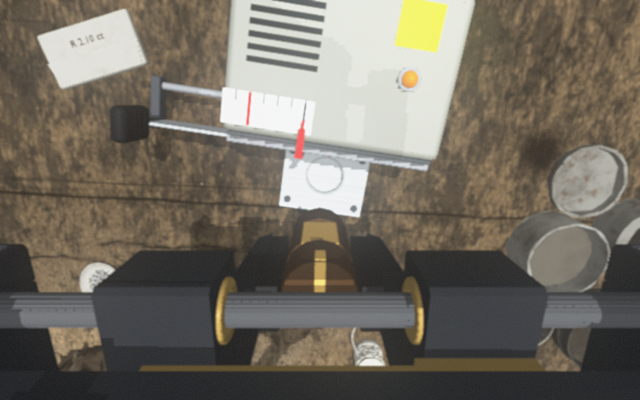

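The wrist picture shows the billet in the hand, its line at (320,270) and the flat facing the head. The stage is at (325,183) with the nest at (325,174), the pointer at (300,150), the red line at (249,107) and the grip at (128,123). I'll enlarge the analyser.

Run:
```python
from h import *
a=cv2.imread("pics/w2.png"); cv2.imwrite("pics/w2c.png",cv2.resize(a[120:225,225:365],(800,600),interpolation=cv2.INTER_CUBIC))
```

```text
(no output)
```

View pics/w2c.png

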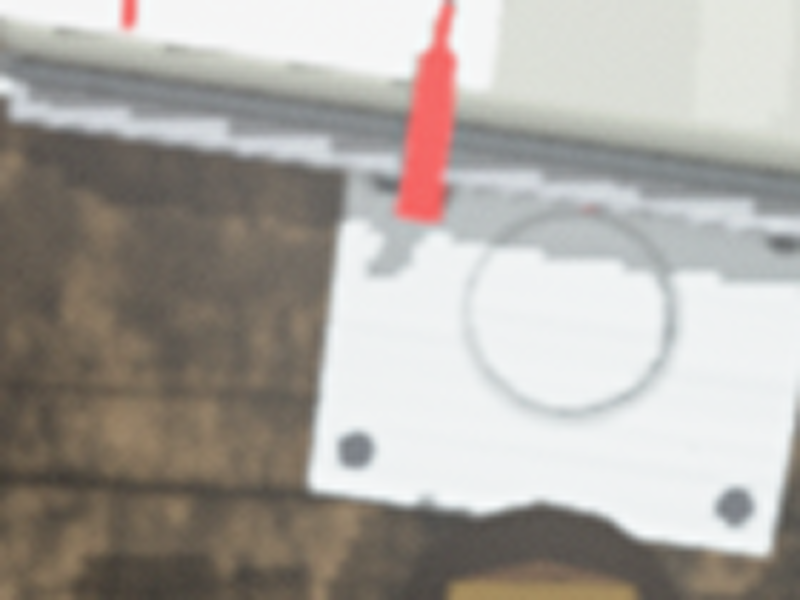

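Run:
```python
from h import *
C=lambda x,y:(225+x/5.714,120+y/5.714)
n2=atz("w2",*C(570,310),.010)
s=[atz("w2",*C(*c),.010) for c in[(356,449),(735,507),(310,488),(768,555)]]
print("nest",n2)
for a,b in((0,1),(2,3)):
    d=s[a]-s[b]; print("y dir",np.degrees(np.arctan2(d[1],d[0])),np.linalg.norm(d))
# nest from stage mid: stage outer edge mid + 36mm toward head
print("tri nest",tri(("w2",*C(570,310)),("scene0",220+(697-396)/4.4,115+187/4.4)))
pt=[("pointer",300,134,.077,),("red line end near",*C(128,25),.0745),]
# red line and black line ends on scale ; head back edges
print("red line ends",atz("w2",249.5,93,.0745),atz("w2",247.5,124,.0745))
g=dep("w2",128,118); print("grip",g)
g=tri(("w2",128,117),("scene0",220+(690-396)/4.4,115+328/4.4)); print("grip tri",g)
D=np.load("pics/w2.npz"); p=D["p"].astype(int); d=D["d"]
for v in range(205,296,3): print(v,p[v,320],round(float(d[v,320]),4),p[v,312],end=" | ")
# head front edge: fit on depth>height .07
V,U=np.mgrid[20:180,225:470]; K=np.stack([(U-D["cx"])/D["f"],(V-D["cy"])/D["f"],np.ones(U.shape)],-1)@D["T"][:3,:3].T
X=D["T"][:3,3]+K*d[20:180,225:470,None]; m=(abs(X[...,2]-.074)<.004); 
print("\nhead",X[m][:,2].mean()); r=cv2.minAreaRect((X[m][:,:2]*1000).astype(np.float32)); print(r, cv2.boxPoints(r))
```

```text
nest [ 0.54893182 -0.19925566  0.01      ]
y dir 83.89615950578478 0.066038754384338
y dir 84.23413336815236 0.08024299745346135
tri nest [ 0.54785884 -0.19930151  0.01027518]
red line ends [ 0.61858861 -0.14064973  0.0745    ] [ 0.59687574 -0.13907889  0.0745    ]
grip [ 0.59725854 -0.05719919  0.08308306]
grip tri [ 0.59441088 -0.05385119  0.07757715]
205 [241 243 243] 0.3279 [239 241 242] | 208 [128 128 125] 0.1832 [230 234 235] | 211 [92 87 84] 0.1764 [86 82 76] | 214 [90 85 80] 0.1731 [90 85 80] | 217 [96 88 82] 0.1683 [85 81 77] | 220 [124 105  89] 0.1675 [119 101  85] | 223 [162 139  96] 0.1661 [164 140  95] | 226 [162 137  93] 0.161 [164 139  95] | 229 [163 139  94] 0.1571 [164 138  93] | 232 [163 138  93] 0.1532 [162 137  92] | 235 [163 138  91] 0.1511 [163 138  90] | 238 [123 106  76] 0.1471 [132 114  80] | 241 [77 70 63] 0.1388 [88 79 65] | 244 [76 69 61] 0.1359 [74 65 56] | 247 [75 66 60] 0.1329 [76 67 59] | 250 [134 114  77] 0.129 [73 65 56] | 253 [161 135  85] 0.1268 [70 61 54] | 256 [157 131  81] 0.1245 [72 64 55] | 259 [194 165  96] 0.1226 [65 57 48] | 262 [168 141  87] 0.1213 [76 65 54] | 265 [194 162  96] 0.1219 [83 68 55] | 268 [193 161  94] 0.1226 [81 67 54] | 271 [193 161  94] 0.1224 [80 66 52] | 274 [193 161  95] 0.1238 [79 64 50] | 277 [191 159  92] 0.123 [80 65 52] | 280 [242 226 128] 0.1248 [104  81  58] | 283 [245 234 138] 0.1241 [115  88  62] | 286 [196 163  94] 0.1247 [82 67 50] | 289 [194 160  92] 0.1246 [83 64 49] | 292 [123 105  72] 0.0788 [68 64 58] | 295 [79 79 80] 0.077 [81 82 83] | 
head 0.07378071386869015
((624.1599731445312, -206.147216796875), (168.2333984375, 99.92449951171875), 89.66346740722656) [[ 573.7045   -289.969   ]
 [ 673.62726  -290.5559  ]
 [ 674.6154   -122.32544 ]
 [ 574.6927   -121.738525]]
```

Run:
```python
from h import *
o=arm.get_obs(); M=R.from_rotvec(o["tcp_rot"]).as_matrix(); h=o["tcp_pos"][2]-.029
D=np.load("pics/w2.npz"); p=D["p"].astype(int)
L=[];E=[]
for v in range(252,290,2):
    r=p[v,305:336]; w=np.clip(r[:,1]-r[:,1].min()-20,0,None).astype(float); u=305+(w*np.arange(31)).sum()/w.sum(); L.append(atz("w2",u,v,h))
L=np.array(L); c=np.polyfit(L[:,0],L[:,1],1); print("line yaw",np.degrees(np.arctan(c[0])),"tool yaw",np.degrees(np.arctan2(M[1,0],M[0,0])))
tip=atz("w2",320,249.5,h); th=np.arctan(c[0]); print("tip",tip,"centre by tip",tip[:2]-.015*np.array([np.cos(th),np.sin(th)]),"tcp",o["tcp_pos"])
print("tool-frame",M.T@(np.r_[tip[:2],h]-o["tcp_pos"]))
```

```text
line yaw 1.9980046376046803 tool yaw 2.949667224790099
tip [ 0.56316189 -0.19361069  0.21090682] centre by tip [ 0.54817101 -0.19413366] tcp [ 0.54557326 -0.19455433  0.23990682]
tool-frame [ 1.76207605e-02 -2.35080198e-05  2.89958397e-02]
```

```bash
python3 -m inch '[[-1,[0.15,-0.46,0],[0,0,-0.07]],[-1,[0,0,-3],[0,0,-0.07]],[-1,[0,0,-4],[0,0,0]],[-1,[0,0,-4],[0,0,0]],[-1,[0,0,-1],[0,0,0]]]'
python3 -m inch '[[-1,[0,0,0],[0,0,0]],[-1,[0,0,0],[0,0,0]],[-1,[0,0,0],[0,0,0]],[-1,[0,0,0],[0,0,0]],[-1,[0,0,0],[0,0,0]]]'
python3 - <<'E'
from h import *
snap("scene","s3");snap("side","d3");snap("wrist","w3")
o=arm.get_obs(); print(o["tcp_pos"])
out=[]
for n in("s3","d3"):
    u,v=proj(n,[.548,-.199,.04]).astype(int); print(n,u-40,v-60)
    out.append(cv2.resize(cv2.imread(f"pics/{n}.png")[v-60:v+60,u-40:u+40],(400,600),interpolation=cv2.INTER_CUBIC))
cv2.imwrite("pics/c3.png",np.hstack(out))
E
```

```text
t: 6.5
tcp_pos: [0.5466, -0.1988, 0.118]
tcp_rot: [-3.136, 0.139, 0.006]
force: [-0.6, -0.3, -4.0]
width: 0.0292
grasp_force: 30.0
t: 7.12
tcp_pos: [0.5473, -0.2001, 0.12]
tcp_rot: [3.138, -0.14, 0.001]
force: [0.2, -0.3, -4.1]
width: 0.0291
grasp_force: 30.0
[ 0.54726081 -0.20003337  0.11979224]
s3 247 90
d3 309 202
```

View pics/c3.png

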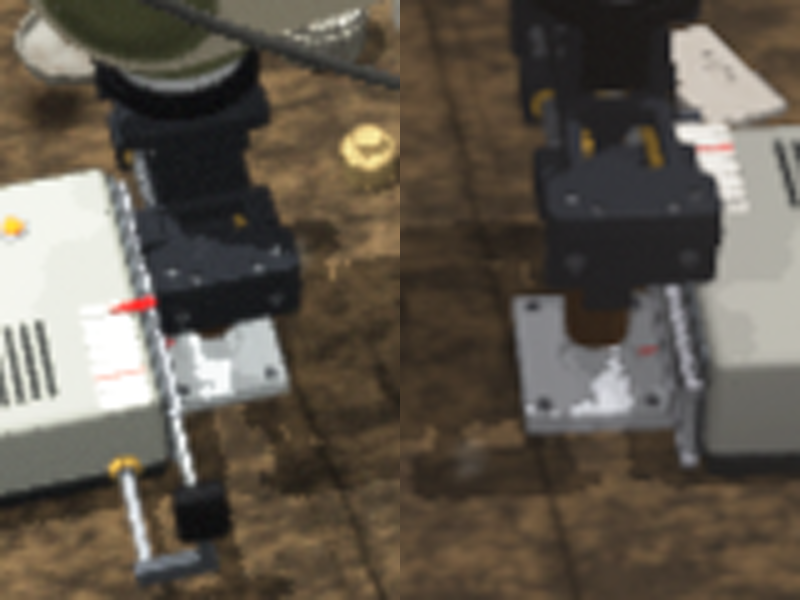

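Left is the scene view, which is occluded. Right is the side view: the billet's lower end spans crop x 565–630 (image u 342–355) above the stage, with the outer screws at (532,306) and (545,404). I'll compare the billet with the stage in this same camera.

Run:
```python
from h import *
S=lambda x,y:(309+(x-400)/5,202+y/5)
C=lambda x,y:(225+x/5.714,120+y/5.714)
ex=np.array([np.cos(np.radians(-6)),np.sin(np.radians(-6))])
sw=[atz("w2",*C(*c),.010)[:2] for c in[(356,449),(735,507)]]; n2=atz("w2",*C(570,310),.010)[:2]
sd=[atz("d3",*S(*c),.010)[:2] for c in[(532,306),(545,404)]]
print("screws w",sw,"side",sd); off=np.mean(sd,0)-np.mean(sw,0); print("side-wrist offset",off,"nest->screwmid x",(n2-np.mean(sw,0))@ex)
# silhouette of billet in side: left/right at z=.04 near crop y=320
o=arm.get_obs()
for y in (315,325):
  l=[]
  for x in(565,630):
    oo,r=ray("d3",*S(x,y)); t=(-.1993-oo[1])/r[1]; P=oo+r*t; l.append(P)
  print("edges at plane y nest",l,"mid x",(l[0][0]+l[1][0])/2, l[1][0]-l[0][0])
# refined edges from pixels
im=np.load("pics/d3.npz")["p"].astype(int)
for v in(262,264,266): print(v,[tuple(im[v,u]) for u in range(337,361,1)])
# direct: line edges in w3
D=np.load("pics/w3.npz"); p=D["p"].astype(int); print([ (v,p[v,320,0]) for v in range(240,262,1)])
```

```text
screws w [array([ 0.52278426, -0.16401693]), array([ 0.51576231, -0.22968129])] side [array([ 0.52421967, -0.16349421]), array([ 0.51800929, -0.22942644])]
side-wrist offset [0.00184119 0.00038879] nest->screwmid x 0.02974761192606768
edges at plane y nest [array([ 0.5321722 , -0.1993    ,  0.03383282]), array([ 0.56201676, -0.1993    ,  0.02999843])] mid x 0.547094481812062 0.02984456048147166
edges at plane y nest [array([ 0.53233706, -0.1993    ,  0.02797408]), array([ 0.56226823, -0.1993    ,  0.02409625])] mid x 0.5473026466449863 0.02993116872284962
262 [(np.int64(112), np.int64(113), np.int64(116)), (np.int64(118), np.int64(119), np.int64(122)), (np.int64(118), np.int64(119), np.int64(122)), (np.int64(118), np.int64(118), np.int64(121)), (np.int64(95), np.int64(93), np.int64(93)), (np.int64(56), np.int64(45), np.int64(37)), (np.int64(47), np.int64(34), np.int64(23)), (np.int64(49), np.int64(36), np.int64(27)), (np.int64(40), np.int64(32), np.int64(28)), (np.int64(34), np.int64(32), np.int64(33)), (np.int64(34), np.int64(33), np.int64(34)), (np.int64(34), np.int64(32), np.int64
[... 2492 characters left out ...]
t64(115), np.int64(115), np.int64(118)), (np.int64(116), np.int64(116), np.int64(119)), (np.int64(117), np.int64(116), np.int64(119)), (np.int64(100), np.int64(100), np.int64(102)), (np.int64(83), np.int64(83), np.int64(86))]
[(240, np.int64(70)), (241, np.int64(65)), (242, np.int64(64)), (243, np.int64(65)), (244, np.int64(64)), (245, np.int64(66)), (246, np.int64(62)), (247, np.int64(63)), (248, np.int64(63)), (249, np.int64(81)), (250, np.int64(113)), (251, np.int64(131)), (252, np.int64(137)), (253, np.int64(137)), (254, np.int64(137)), (255, np.int64(137)), (256, np.int64(137)), (257, np.int64(136)), (258, np.int64(150)), (259, np.int64(162)), (260, np.int64(143)), (261, np.int64(147))]
```

Run:
```python
from h import *
out=[cv2.resize(cv2.imread(f"pics/{n}.png")[250:295,327:367],(400,450),interpolation=cv2.INTER_CUBIC) for n in("side0","d3")]
cv2.imwrite("pics/c4.png",np.hstack(out))
```

```text
(no output)
```

View pics/c4.png

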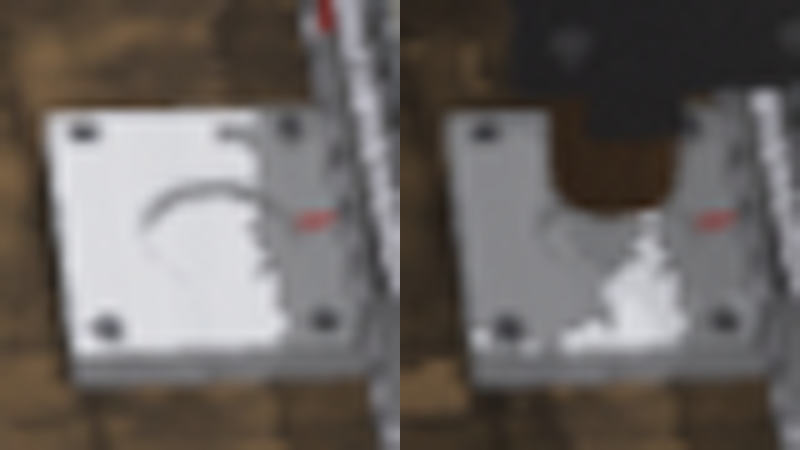

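The left crop is the empty nest from the side: the ring's left edge is at about (140,235), and the screws are at (85,132), (107,328), (290,126) and (324,320). On the right the billet spans x 151–280, centre about 215. I'll fit the screw plane to place the nest in this camera.

Run:
```python
from h import *
S=lambda x,y:(327+x/10-.5,250+y/10-.5)
P=np.array([atz("d3",*S(*c),.010)[:2] for c in[(85,132),(107,328),(290,126),(324,320)]]); print(P)
ex=np.array([np.cos(np.radians(-6)),np.sin(np.radians(-6))]); ey=np.array([-ex[1],ex[0]])
Q=P@np.stack([ex,ey]).T; print("in analyser axes",Q)
c=P.mean(0); 
for lab,X in (("screwmid",c),("ring left",atz("d3",*S(140,235),.01)[:2]),("ring top",atz("d3",*S(210,186),.01)[:2])): print(lab,X)
o=Q[:2,0].mean(); print("nest x by outer screws +29:",P[:2].mean(0)+.029*ex)
# lean-aware billet centre
for v in(264,266):
  oo,r=ray("d3",347.95,v); t=(-.2-oo[1])/r[1]; print("billet",oo+r*t)
# same with wrist: screws in w2
```

```text
[[ 0.52362051 -0.16160776]
 [ 0.51655822 -0.2275802 ]
 [ 0.57114935 -0.1666614 ]
 [ 0.56452399 -0.23227821]]
in analyser axes [[ 0.53764468 -0.1059892 ]
 [ 0.53751707 -0.17233845]
 [ 0.5854414  -0.10604705]
 [ 0.58571115 -0.17199694]]
screwmid [ 0.54396302 -0.19703189]
ring left [ 0.52953152 -0.19857347]
ring top [ 0.54853004 -0.18454004]
nest x by outer screws +29: [ 0.5489305 -0.1976253]
billet [ 0.5455248  -0.2         0.03562065]
billet [ 0.54572831 -0.2         0.02976381]
```

```bash
python3 -m inch '[[-1,[0.1,0.08,-0.5],[0,0,0]],[-1,[0,0,-0.5],[0,0,0]],[-1,[0,0,-0.2],[0,0,0]],[-1,[0,0,-0.1],[0,0,0]],[-1,[0,0,-0.1],[0,0,0]]]'
python3 -m inch '[[-1,[0,0,-0.1],[0,0,0]],[-1,[0,0,-0.1],[0,0,0]],[-1,[0,0,0],[0,0,0]],[-1,[0,0,0],[0,0,0]],[-1,[0,0,0],[0,0,0]]]'
```

```text
t: 7.9
tcp_pos: [0.5483, -0.1992, 0.1058]
tcp_rot: [3.138, -0.14, 0.0]
force: [0.3, -0.0, -4.1]
width: 0.0294
grasp_force: 30.0
t: 8.52
tcp_pos: [0.5483, -0.1992, 0.1038]
tcp_rot: [3.138, -0.14, 0.0]
force: [-0.1, -0.0, -3.7]
width: 0.029
grasp_force: 30.0
```

```bash
python3 -m inch '[[-1,[0,0,-0.1],[0,0,0]],[-1,[0,0,-0.1],[0,0,0]],[-1,[0,0,0],[0,0,0]],[-1,[0,0,0],[0,0,0]],[-1,[0,0,0],[0,0,0]]]'
python3 -m inch '[[-1,[0,0,-0.1],[0,0,0]],[-1,[0,0,-0.1],[0,0,0]],[-1,[0,0,0],[0,0,0]],[-1,[0,0,0],[0,0,0]],[-1,[0,0,0],[0,0,0]]]'
```

```text
t: 9.15
tcp_pos: [0.5483, -0.1992, 0.1018]
tcp_rot: [3.138, -0.14, 0.0]
force: [0.3, -0.7, -3.4]
width: 0.0292
grasp_force: 30.0
t: 9.78
tcp_pos: [0.5483, -0.1992, 0.0998]
tcp_rot: [-3.138, 0.14, -0.0]
force: [-1.1, -0.5, -3.9]
width: 0.0292
grasp_force: 30.0
```

```bash
python3 -m inch '[[-1,[0,0,-0.05],[0,0,0]],[-1,[0,0,-0.05],[0,0,0]],[-1,[0,0,0],[0,0,0]],[-1,[0,0,0],[0,0,0]],[-1,[0,0,0],[0,0,0]]]'
python3 - <<'E'
from h import *
o=arm.get_obs(); print(o["force"],o["ft_torque"],o["tcp_pos"])
E
```

```text
t: 10.4
tcp_pos: [0.5483, -0.1992, 0.0989]
tcp_rot: [3.138, -0.14, 0.0]
force: [-0.3, 0.7, -1.5]
width: 0.0293
grasp_force: 30.0
[-0.30943593  0.74775621 -1.48599517] [ 0.04116808  0.2389581  -0.01520232] [ 0.54827095 -0.19922342  0.09886803]
```

```bash
python3 -m inch '[[-1,[0,0,-0.05],[0,0,0]],[-1,[0,0,0],[0,0,0]],[-1,[0,0,0],[0,0,0]],[0.2,[0,0,0],[0,0,0]],[0.2,[0,0,0],[0,0,0]]]'
python3 -m inch '[[0.2,[0,0,0],[0,0,0]],[0.2,[0,0,0],[0,0,0]],[0.2,[0,0,0],[0,0,0]],[0.2,[0,0,0.5],[0,0,0]],[0.2,[0,0,1],[0,0,0]]]'
python3 -m inch '[[0.2,[0,0,3],[0,0,0]],[0.2,[0,0,4],[0,0,0]],[0.2,[0,0,3],[0,0,0]],[0.2,[-3,0,3],[0,0,0]],[0.2,[-3,0,0],[0,0,0]]]'
python3 -m inch '[[0.2,[-1,0,0],[0,0,0]],[0.2,[0,0,0],[0,0,0]],[0.2,[0,0,0],[0,0,0]],[0.2,[0,0,0],[0,0,0]],[0.2,[0,0,0],[0,0,0]]]'
python3 - <<'E'
from h import *
snap("wrist","w5")
print(arm.get_obs()["tcp_pos"])
u,v=proj("w5",[.5485,-.199,.07]).astype(int); print(u,v)
print(dep("w5",u,v))
a=cv2.imread("pics/w5.png")
u0=max(0,u-130);v0=max(0,v-100); print(u0,v0)
cv2.imwrite("pics/w5c.png",cv2.resize(a[v0:v0+195,u0:u0+260],(800,600),interpolation=cv2.INTER_CUBIC))
E
```

```text
t: 11.02
tcp_pos: [0.5484, -0.1993, 0.0982]
tcp_rot: [3.138, -0.14, 0.001]
force: [1.1, 0.2, 0.3]
width: 0.047
grasp_force: 0.0
t: 11.65
tcp_pos: [0.5482, -0.1992, 0.1136]
tcp_rot: [-3.138, 0.14, 0.001]
force: [0.2, -0.3, -0.7]
width: 0.0527
grasp_force: 0.0
t: 12.28
tcp_pos: [0.488, -0.1994, 0.246]
tcp_rot: [3.136, -0.139, 0.007]
force: [-0.1, -0.1, -0.4]
width: 0.0531
grasp_force: 0.0
t: 12.9
tcp_pos: [0.4786, -0.1992, 0.243]
tcp_rot: [-3.138, 0.139, 0.0]
force: [-1.6, 0.3, -0.6]
width: 0.0532
grasp_force: 0.0
[ 0.47850179 -0.19919918  0.24304524]
311 101
[ 0.54915711 -0.19888965  0.07015746]
181 1
```

View pics/w5c.png

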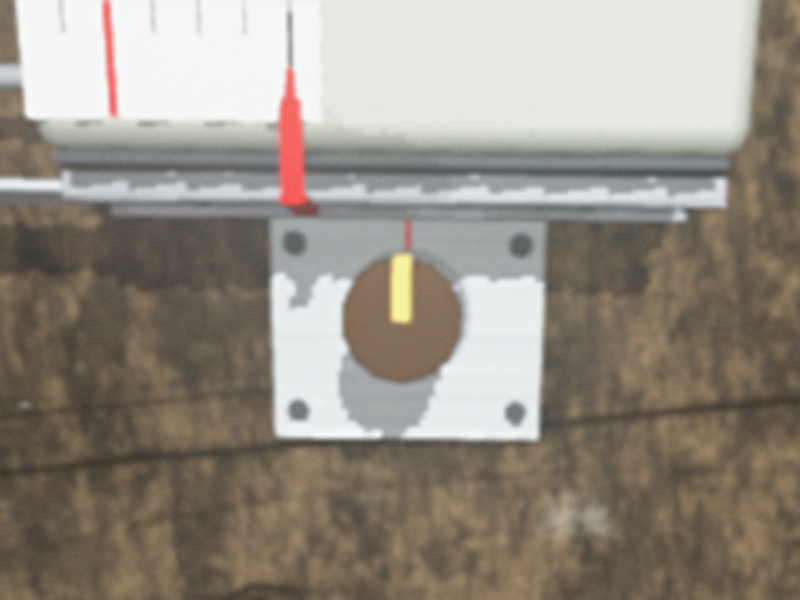

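The billet stands upright in the nest: its top is at crop (402,318) and z 0.070, with the line pointing at the head. The stage screws are at (294,243), (521,245), (299,410) and (515,412), and the pointer stands at the black line, so the shutter is shut. Now I'll measure the billet's angle against the analyser, and find the grip.

Run:
```python
from h import *
s=800/260; C=lambda x,y:(181+x/s-.5,1+y/s-.5)
billet("w5",(285,340,70,135),.070)
P=[atz("w5",*C(*c),.010)[:2] for c in[(294,243),(521,245),(299,410),(515,412)]]
for a,b in((0,1),(2,3)): d=P[a]-P[b]; print("x heading",np.degrees(np.arctan2(d[1],d[0]))-90)
for a,b in((0,2),(1,3)): d=P[a]-P[b]; print("x heading",np.degrees(np.arctan2(d[1],d[0])))
print("nest by screws",np.mean(P,0)+.005*np.array([.9945,-.105]))
rd=[atz("w5",*C(*c),.0745)[:2] for c in[(107,5),(113,115)]]; print("red",rd); d=rd[0]-rd[1]; print(np.degrees(np.arctan2(d[1],d[0])))
print("tcp yaw",R.from_rotvec(arm.get_obs()["tcp_rot"]).as_matrix()[:2,0])
# grip in w2 and scene: black top mask by depth
for n,box in(("w2",(90,160,90,150)),("scene0",(275,300,175,205))):
  D=np.load(f"pics/{n}.npz");u0,u1,v0,v1=box;V,U=np.mgrid[v0:v1,u0:u1];K=np.stack([(U-D["cx"])/D["f"],(V-D["cy"])/D["f"],np.ones(U.shape)],-1)@D["T"][:3,:3].T
  X=D["T"][:3,3]+K*D["d"][v0:v1,u0:u1,None]; m=(abs(X[...,2]-.087)<.006); Y=X[m]; print(n,len(Y),Y.mean(0),Y.min(0),Y.max(0))
```

```text
depth h 0.069777228649341 centre [ 0.54648125 -0.19878348] mean [ 0.54662892 -0.19877326] rad 0.014736215209960938 line n 150 pca -6.078919864040293 c2m -4.422230472595337 0.007244508163555485
x heading -5.51858751229733
x heading -5.563624423386074
x heading -5.250874068079442
x heading -5.778437293769488
nest by screws [ 0.54872056 -0.19917547]
red [array([ 0.61845313, -0.14084858]), array([ 0.59655708, -0.13838663])]
-6.4153002046255825
tcp yaw [ 0.99604444 -0.0888562 ]
w2 710 [ 0.59325528 -0.05309842  0.08630781] [ 0.58027013 -0.05862356  0.08103554] [ 0.60578898 -0.0452492   0.08942382]
scene0 50 [ 0.59281173 -0.0513375   0.08669564] [ 0.58037193 -0.05771528  0.08126445] [ 0.60513913 -0.04559908  0.09070084]
```

The billet is within about 1° of square. The grip is at (0.593, -0.052), so I'll go there.

```bash
python3 -m inch '[[0.2,[2.3,2.9,0],[0,0,-0.005]],[0.2,[2.3,2.9,0],[0,0,-0.005]],[0.2,[2.3,2.9,0],[0,0,0]],[0.2,[2.3,2.9,0],[0,0,0]],[0.2,[2.25,3.1,0],[0,0,0]]]'
python3 -m inch '[[0.2,[0,0,-3],[0,0,0]],[0.2,[0,0,-4],[0,0,0]],[0.2,[0,0,-2.5],[0,0,0]],[0.2,[0,0,-1],[0,0,0]],[0.2,[0,0,0],[0,0,0]]]'
python3 - <<'E'
from h import *
p,d=snap("wrist","w6"); print(arm.get_obs()["tcp_pos"]); print(proj("w6",[.593,-.0525,.088]))
cv2.imwrite("pics/w6c.png",p[100:400,170:470,::-1])
E
```

```text
t: 13.58
tcp_pos: [0.5936, -0.0512, 0.2431]
tcp_rot: [3.138, -0.156, -0.0]
force: [0.8, -1.0, 0.5]
width: 0.0528
grasp_force: 0.0
t: 14.2
tcp_pos: [0.5929, -0.0523, 0.1383]
tcp_rot: [-3.138, 0.156, 0.0]
force: [0.2, 0.3, -0.2]
width: 0.0528
grasp_force: 0.0
[ 0.59311728 -0.05231189  0.13895329]
[320.68835669 265.40586913]
```

View pics/w6c.png

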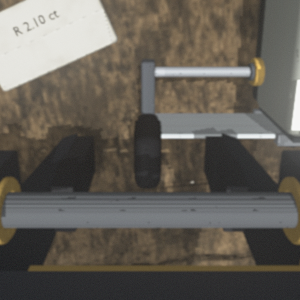

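The grip, at crop (147,150), lies centred between the two fingers with both sides clear. I'll go down and close.

```bash
python3 -m inch '[[0.2,[0,0,-1],[0,0,0]],[0.2,[0,0,-1],[0,0,0]],[0.2,[0,0,-0.4],[0,0,0]],[0.2,[0,0,0],[0,0,0]],[-1,[0,0,0],[0,0,0]]]'
python3 -m inch '[[-1,[0,0,0],[0,0,0]],[-1,[0,0,0],[0,0,0]],[-1,[0,0,0],[0,0,0]],[-1,[0,0,0],[0,0,0]],[-1,[0,0,0],[0,0,0]]]'
python3 -m inch '[[-1,[0,0,0],[0,0,0]],[-1,[0,0,0],[0,0,0]],[-1,[0,0,0],[0,0,0]],[-1,[0,0,0],[0,0,0]],[-1,[0,0,0],[0,0,0]]]'
```

```text
t: 14.88
tcp_pos: [0.5931, -0.053, 0.1171]
tcp_rot: [3.135, -0.155, 0.005]
force: [-8.8, -2.8, 23.8]
width: 0.0453
grasp_force: 12.2
t: 15.5
tcp_pos: [0.5933, -0.0514, 0.117]
tcp_rot: [-3.137, 0.155, -0.006]
force: [-5.1, 7.1, 24.7]
width: 0.0121
grasp_force: 42.4
t: 16.12
tcp_pos: [0.5933, -0.0514, 0.117]
tcp_rot: [-3.138, 0.155, -0.006]
force: [-5.4, 7.5, 24.8]
width: 0.0119
grasp_force: 42.4
```

Run:
```python
from h import *
for u,v in[(145,128),(147,150),(147,165),(147,180),(180,117),(200,125),(220,125),(250,125),(280,138),(210,72),(260,70),(148,80),(220,150),(80,150),(190,150),(225,175)]: print((u,v),dep("w6",170+u,100+v))
o=arm.get_obs(); print(o["ft_torque"],o["force"])
```

```text
(145, 128) [ 0.60593806 -0.05115647  0.07557614]
(147, 150) [ 0.60038535 -0.05161092  0.0877607 ]
(147, 165) [ 0.59323155 -0.05089201  0.08776036]
(147, 180) [ 0.58606257 -0.05017358  0.08807791]
(180, 117) [ 0.59221379 -0.07086719  0.02663024]
(200, 125) [ 0.59119225 -0.08110505  0.04053481]
(220, 125) [ 0.58980154 -0.09270546  0.03988641]
(250, 125) [ 0.5886646  -0.10958568  0.04128204]
(280, 138) [ 0.58702529 -0.12007324  0.0589014 ]
(210, 72) [ 0.61917294 -0.09027604  0.02895708]
(260, 70) [ 0.61861371 -0.11792105  0.03384634]
(148, 80) [ 0.61877142 -0.0536911   0.03252106]
(220, 150) [ 0.59830223 -0.0827728   0.08988589]
(80, 150) [ 0.60419408 -0.0232343   0.08991953]
(190, 150) [ 5.56653913e-01 -7.79366339e-02 -3.24896081e-04]
(225, 175) [ 0.59854198 -0.08021562  0.11125592]
[ 0.75030458  1.04942308 -0.00412297] [-5.4491459   7.49173591 24.84218765]
```

Something is pressing up on a finger with about 25 N. I'll open, raise 5 mm and grip again.

```bash
python3 -m inch '[[0.2,[0,0,0],[0,0,0]],[0.2,[0,0,0],[0,0,0]],[0.2,[0,0,0],[0,0,0]],[0.2,[0,0,0.2],[0,0,0]],[0.2,[0,0,0],[0,0,0]]]'
python3 -m inch '[[0.2,[0,0,0.2],[0,0,0]],[0.2,[0,0,0],[0,0,0]],[0.2,[0,0,0.1],[0,0,0]],[0.2,[0,0,0],[0,0,0]],[0.2,[0,0,0],[0,0,0]]]'
python3 - <<'E'
from h import *
o=arm.get_obs(); print(o["ft_torque"],o["force"])
E
```

```text
t: 16.75
tcp_pos: [0.5939, -0.0509, 0.1179]
tcp_rot: [-3.136, 0.155, -0.007]
force: [0.9, 9.7, 14.0]
width: 0.0528
grasp_force: 6.4
t: 17.38
tcp_pos: [0.5926, -0.0523, 0.119]
tcp_rot: [-3.138, 0.156, 0.001]
force: [0.4, 0.7, 0.1]
width: 0.0526
grasp_force: 0.0
[-0.00951752  0.17766736  0.01236415] [0.40825469 0.72974454 0.07525165]
```

```bash
python3 -m inch '[[0.2,[0,0,0.2],[0,0,0]],[-1,[0,0,0],[0,0,0]],[-1,[0,0,0],[0,0,0]],[-1,[0,0,0],[0,0,0]],[-1,[0,0,0],[0,0,0]]]'
python3 -m inch '[[-1,[0,0,0],[0,0,0]],[-1,[0,0,0],[0,0,0]],[-1,[0,0,0],[0,0,0]],[-1,[0,0,0],[0,0,0]],[-1,[0,0,0],[0,0,0]]]'
python3 - <<'E'
from h import *
o=arm.get_obs(); print(o["tcp_pos"],o["ft_torque"],o["force"])
snap("wrist","w7"); snap("scene","s7"); snap("side","d7")
for u,v in[(147,165),(147,150),(120,150),(180,150),(230,120),(250,125),(280,138)]: print((u,v),dep("w7",170+u,100+v))
E
```

```text
t: 18.0
tcp_pos: [0.5927, -0.0522, 0.1212]
tcp_rot: [-3.138, 0.156, 0.0]
force: [-0.3, 0.4, 0.7]
width: 0.0149
grasp_force: 0.0
t: 18.62
tcp_pos: [0.5928, -0.0515, 0.1212]
tcp_rot: [-3.136, 0.155, -0.0]
force: [1.3, 4.8, -0.7]
width: 0.0117
grasp_force: 30.0
[ 0.59278036 -0.05146815  0.1212454 ] [ 0.80316614 -0.04185976  0.02050792] [ 1.32765033  4.75133492 -0.67544988]
(147, 165) [ 0.60195954 -0.05105486  0.08786362]
(147, 150) [ 0.60610495 -0.05143637  0.08335098]
(120, 150) [ 0.60229892 -0.03935505  0.07265843]
(180, 150) [ 0.60041047 -0.06484943  0.07396065]
(230, 120) [ 5.83342382e-01 -1.02782731e-01 -4.07286997e-04]
(250, 125) [ 0.58850028 -0.10875145  0.02394492]
(280, 138) [ 0.58748046 -0.11875827  0.04293528]
```

```bash
python3 -m inch '[[-1,[0.05,0.5,0],[0,0,0]],[-1,[0.05,0.5,0],[0,0,0]],[-1,[0.05,0.5,0],[0,0,0]],[-1,[0.05,0.5,0],[0,0,0]],[-1,[0.05,0.5,0],[0,0,0]]]'
python3 -m inch '[[-1,[0.05,0.5,0],[0,0,0]],[-1,[0.05,0.5,0],[0,0,0]],[-1,[0.05,0.5,0],[0,0,0]],[-1,[0.01,0.1,0],[0,0,0]],[-1,[0,0,0],[0,0,0]]]'
python3 -m inch '[[-1,[0,0,0],[0,0,0]],[-1,[0,0,0],[0,0,0]],[-1,[0,0,0],[0,0,0]],[-1,[0,0,0],[0,0,0]],[-1,[0,0,0],[0,0,0]]]'
python3 - <<'E'
from h import *
o=arm.get_obs(); print(o["tcp_pos"],o["force"])
ey=np.array([.1,.995])
for n in("wrist","scene","side"):
    nm={"wrist":"w8","scene":"s8","side":"d8"}[n]; snap(n,nm); D=np.load(f"pics/{nm}.npz"); p=D["p"].astype(int)
    c0=proj(nm,[.607,-.139,.0745]); print(n,"red line proj",c0,"pointer shut proj",proj(nm,[.607,-.179,.077]))
    for ref in(nm,{"wrist":"w5","scene":"scene0","side":"side0"}[n]):
        q=np.load(f"pics/{ref}.npz")["p"].astype(int); m=((q[...,0]>150)&(q[...,1]<110)&(q[...,2]<110)).astype(np.uint8)
        k,l,s,ce=cv2.connectedComponentsWithStats(m)
        for i in range(1,k):
            X=atz(ref,*ce[i],.075)
            if s[i,4]>2 and np.hypot(X[0]-.6,X[1]+.16)<.06: print("  ",ref,s[i],ce[i].round(1),"world@.075",X.round(4),"along y",(X[:2]-[.607,-.139])@ey)
E
```

```text
t: 19.4
tcp_pos: [0.5952, -0.0271, 0.1212]
tcp_rot: [3.137, -0.156, -0.0]
force: [-0.9, -5.7, -1.0]
width: 0.0118
grasp_force: 30.0
t: 20.02
tcp_pos: [0.5968, -0.0114, 0.1212]
tcp_rot: [3.137, -0.156, -0.0]
force: [-0.1, -6.8, 0.3]
width: 0.012
grasp_force: 30.0
t: 20.65
tcp_pos: [0.5968, -0.0115, 0.1212]
tcp_rot: [3.137, -0.156, -0.0]
force: [-0.4, -7.0, -1.6]
width: 0.0116
grasp_force: 30.0
[ 0.59680338 -0.01151041  0.12120065] [-0.36253819 -7.01694339 -1.62005022]
wrist red line proj [626.22080646 219.70165477] pointer shut proj [733.47238642 212.53608678]
   w8 [621 191  17  54 336] [629.8 225.8] world@.075 [ 0.6043 -0.1404  0.075 ] along y -0.0016800768505045994
   w8 [586 261  12   6  19] [591.5 263.2] world@.075 [ 0.5887 -0.1268  0.075 ] along y 0.010323608129289412
   w5 [217  31   1   5   5] [217.  33.] world@.075 [ 0.5995 -0.1389  0.075 ] along y -0.0006402305590406643
   w5 [271  32  10  36 212] [275.3  51.9] world@.075 [ 0.5841 -0.1773  0.075 ] along y -0.0404475218179627
scene red line proj [270.79416305 165.49267366] pointer shut proj [266.38127638 153.15994606]
   scene0 [271 149   9   4  19] [275.9 150.4] world@.075 [ 0.5814 -0.1813  0.075 ] along y -0.04464661675064182
side red line proj [369.29426838 231.37208777] pointer shut proj [373.58048643 241.05072608]
   d8 [357 230  12   3  21] [361.5 230.7] world@.075 [ 0.5897 -0.1343  0.075 ] along y 0.0029344139923149102
   side0 [359 240  12   3  24] [364.  241.2] world@.075 [ 0.5864 -0.174   0.075 ] along y -0.03689885241521966
```

Run:
```python
from h import *
q=np.load("pics/w8.npz")["p"].astype(int)
ey=np.array([.1,.995])
for v in range(191,245,4):
    m=np.where((q[v,600:640,0]>150)&(q[v,600:640,1]<110))[0]+600
    if len(m): u=m.mean(); print(v,m[0],m[-1],"y@line",((atz("w8",u,v,.0745)[:2]-[.607,-.139])@ey*1e3).round(2),"y@pointer",((atz("w8",u,v,.077)[:2]-[.607,-.139])@ey*1e3).round(2))
for n in("s8","d8"):
    u,v=proj(n,[.548,-.199,.07]); print(n,dep(n,u,v), np.load(f"pics/{n}.npz")["p"][int(v),int(u)])
```

```text
191 636 637 y@line -1.03 y@pointer 1.45
195 634 636 y@line -0.86 y@pointer 1.61
199 633 635 y@line -0.9 y@pointer 1.58
203 632 634 y@line -0.93 y@pointer 1.55
207 631 633 y@line -0.96 y@pointer 1.52
211 629 632 y@line -0.79 y@pointer 1.68
215 629 631 y@line -1.03 y@pointer 1.45
219 627 630 y@line -0.86 y@pointer 1.62
223 626 629 y@line -0.89 y@pointer 1.59
227 625 636 y@line -2.6 y@pointer -0.09
231 624 635 y@line -2.64 y@pointer -0.13
235 623 633 y@line -2.46 y@pointer 0.05
239 622 635 y@line -3.3 y@pointer -0.78
243 624 635 y@line -4.01 y@pointer -1.47
s8 [0.60198745 0.0463032  0.35660245] [146 140 120]
d8 [ 0.54814107 -0.19840673  0.06950744] [174 136  58]
```

The pointer is over the red line to within about 0.5 mm, the spring load reads 7.0 N, and the billet is still standing in its nest. Handing in.

```bash
python3 -c "
from station import arm
print(arm.job_done())"
```

```text
the job is handed in; nothing more can be done
None
```

The job is handed in: the billet stands in the nest with its flat within about 1° of square to the window, and the arm is holding the shutter open with the pointer at the red line (about 40 mm, 7 N); on the first try at the grip, a finger pressed on something I couldn't identify with about 25 N, so I raised the hand and gripped again.

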